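# Close a glue joint in the turnbuckle cramp

### The job

Two half boards lie loose in the gluing cramp: slide both of them away from you along the bed until their ends sit flush against the blue fence. Then turn the spoked turnbuckle, the tops of its spokes moving away from you, so that both jaws draw in and shut the seam between the boards; once the seam is closed give it roughly another quarter turn so that the orange spring-backed faces press the boards, but do not run the springs to the bottom. Leave everything else on the table where it is.

Things in the scene. Friction and masses are not known exactly. Their poses are not given: they have to be found in the camera images.
- clamp: gluing cramp, fixed: plywood base 275 mm (x) by 260 mm (y), 14 mm thick; origin: centre of its underside. x points away from the robot (fence, then turnbuckle), y left along the turnbuckle. Bed (base top) at z = 14 mm. Two green jaws at +y and -y, always symmetric about y = 0, slide along y; bars x = -90 to 90 mm, top z = 45 mm; horns at x = 60 to 90 mm rise to z = 91 mm
- fence (a point): middle of the blue fence's near face at bed height, at (5, 0, 14) mm in the cramp's frame, axes as the cramp's. The fence is 150 mm wide (y), 12 mm thick, stands 25 mm above the bed and faces the robot (-x)
- wheel (a point): turnbuckle centre, on its axis, at (75, 0, 72) mm in the cramp's frame, axes as the cramp's. Steel sleeve 28 mm thick, 84 mm long along y. At y = 0 four 10 mm thick spokes stand out at right angles, each with a 14 mm ball centred 46 mm from the axis (tip at 53 mm); one ball red, three black. Bearing posts below the sleeve at y = +-31 mm; nothing above it
- sleeve (a joint): turnbuckle angle, rad. 0: red ball straight up. Growing: its top moves to +x of the cramp (away from the robot) and each jaw draws in 2.546 mm per rad (16 mm a turn). Starts at 0.8 to 3.2; at about 7.07 both faces just touch the closed boards, at about 9.4 the springs bottom, 10.2 is its end. It stays where left; turning takes about 0.2 N m, a little more as the springs press
- pad_left (a joint): how far the left (+y) jaw's orange face is pushed back on its springs, m: 0 free, 0.006 bottomed; 4 N per mm. The face spans x = -85 to 0 mm, z = 16 to 42 mm of the cramp; free, it stands at y = 78 mm minus 2.546 mm times joint sleeve
- pad_right (a joint): the same for the right (-y) jaw's orange face, mirrored (y = -78 mm plus ...)
- board_left: wooden half board with a painted yellow flower on top, 90 mm long (its x, towards the fence), 60 mm wide (its y), 22 mm thick, about 0.14 kg, lying loose and flat on the cramp's bed; origin: centre of its underside. The left one, at +y of the cramp; its inner (seam) edge is its -y side
- board_right: wooden half board with a painted yellow flower on top, 90 mm long (its x, towards the fence), 60 mm wide (its y), 22 mm thick, about 0.14 kg, lying loose and flat on the cramp's bed; origin: centre of its underside. The right one, at -y of the cramp; its inner (seam) edge is its +y side
- left_seam_near (a point): left board: the end nearer the robot of its inner (seam) edge, at mid thickness; axes as the board's
- left_seam_far (a point): left board: the fence end of its inner (seam) edge, at mid thickness; axes as the board's
- right_seam_near (a point): right board: the end nearer the robot of its inner (seam) edge, at mid thickness; axes as the board's
- right_seam_far (a point): right board: the fence end of its inner (seam) edge, at mid thickness; axes as the board's
- paint_cup: white plastic cup, 66 mm across, 70 mm high, right of the cramp; bystander; origin: centre of its underside
- brush: blue paint brush 190 mm long lying left of the cramp; bystander; origin under its middle
- paint_bottle: yellow paint bottle with red cap, 70 mm across, 170 mm high; bystander; origin: centre of its underside
- bucket: yellow bucket, 170 mm across, 150 mm high; bystander; origin: centre of its underside
- palette: flat white paint palette 200 by 260 mm, 16 mm high; bystander; origin: centre of its underside
- glove_box: white and purple cardboard glove box 120 by 230 by 75 mm; bystander; origin: centre of its underside
- red_cap: red cap 40 mm across, 25 mm high; bystander; origin: centre of its underside
Things that resemble listed ones, but are neither listed nor needed, are in the scene too. Leave any green or turquoise look-alike of the board_left alone.

How it is judged:
By the outcome, as a careful person would: the job done as asked, in the order asked, and still so for the second after the job is handed in, with the robot touching nothing.
It also fails if it takes over 72 s, if anything falls off the work surface, if the arm or the gripper's body presses on something with over 40 N, if the wrist force passes 120 N, or if a joint passes its speed limit or range.

### The arm

A 6-joint arm with a two-finger parallel gripper is mounted at the origin on the work surface. World frame = base frame: x ahead of the robot, y to its left, z up, the work surface at z = 0. Lengths are in m, angles in rad, forces in N, time in s.
With the tool pointing down it reaches from about 0.275 to 0.775 m from the base axis. Payload 14.6 kg.
Tool frame: the origin (TCP) lies at the very end of the fingers, on their centre line; the grasp point (between the pads) lies 19 mm behind it; z points along the fingers, y is the line along which they close (so a half turn about z gives the same grasp; the last joint's range is limited). The gripper opens to 85 mm and grips with 20 to 120 N. Pads are 22 mm wide; open, the fingers measure 114 mm over their backs; the gripper's body (76 mm by 85 mm) begins 54 mm behind the grasp point. The pads swing forward as they close: fully open they stand 13 mm farther back than shut.
Start: joints at [1.096, 0.263, -0.048, 1.259, 0, 1.415], TCP at [0.165, 0.498, 0.194] pointing down, gripper open.
Joint ranges: [-2.65, 2.65], [-0.89, 1.7], [-1.18, 1.37], [-2.13, 2.11], [-1.35, 1.29], [-3.14, 3.14]. Speed limits (rad/s): [1.89, 1.89, 2.57, 2.79, 3.14, 3.14].

### API

Orientations are given as a rotation vector (axis times angle).
In Python, from workcell import status, get_image, calibration, robot gives the robot as it stands.
- The arm moves only by the tool arm_command, never from a script. Its argument "commands" is one flat list of numbers, 5 for each row, row after row: the shift along the tool's x, y, z scaled (see below), then the turn about the tool's z scaled (see below), then the gripper's target within -1 to 1 (shut at 1, half-way at 0, fully open at -1). In form: [x, y, z, twist, fingers, x, y, z, twist, fingers, ...]. A call has exactly 5 rows; each row is the pose to reach, as a shift and turn from the pose commanded when the call began, along the tool's axes at that moment; what a row does not reach only later rows make up. The controller multiplies each number of a shift by 20 cm and each number of a turn by 45 degrees. A row lasts 1/10 s, in which the tool goes at most 50 mm and 8.59 degrees, less where a joint would pass 70% of its speed; a pose out of reach is approached as far as the arm can. A call with a number of a shift or a turn outside -1 to 1 is refused whole. A call with a gripper value outside its range is refused whole. The fingers move at their own pace and stop on an object; "grip_force" is the grip in N (left out, the last holds). Time passes only in rows, so rows that repeat a pose let the fingers close, or fill a call up. It gives the time, the measured TCP pose, the force, the opening and the grip force at its end, in the units of the state.
- status.read_state(): the state, without advancing time (a new reading comes with each control period).
- get_image(name): name is "scene" or "top" or "wrist"; returns the picture (480x640x3 uint8, blue, green, red); there is no depth.
- calibration(name): a dict with "fx", "fy", "cx", "cy" (pixels), "k1" (the pictures are not rectified: a ray, as slopes to the right and down, at radius r is drawn at 1 + k1 r^2 times it, then the intrinsics apply), "R" (3x3) and "t" (3): a world point X has camera coordinates R X + t. Camera axes: x right, y down, z forward; pixel columns grow to the right and rows downward; lengths in m; the calibration is good to about 2 mm. A picture is of the moment at which its call begins: read the wrist's pose just before it. calibration takes no time and is no camera call; for the wrist camera it gives the pose at the moment of the call.
- robot.close_job(): hands the job in; it is judged then, once.
The state is a dict: "t": time; "joint_positions": joint angles; "qd": joint speeds; "effort": joint torques, N m; "tool_pos": TCP position; "tcp_rot": TCP orientation; "contact_force": force on the tool from outside, world axes, zero at the start; "ft_torque": the same for the moment, N m; "gripper_width": finger opening in m; "grasp_force": force on a finger pad.
Only numpy, scipy, OpenCV 4.12 (cv2) and the standard library are available. Lean on these libraries where they do the work, as an engineer would, in place of code of your own. Each camera call takes 0.05 s, during which the arm holds its last target. There are 200 camera calls.

## Working session

There is one attempt and no reset: what is moved stays moved. The work goes in short steps, Python scripts to look and compute and a tool call to move; the robot and the scene stay as the last step left them, time stands still between calls to the robot, and variables do not carry over. Pictures are saved under pics/ and viewed, at most 10 in all, crops included, and the job is handed in when it is done.

Besides the shell and the picture viewer there is one more tool, called after "Request:" as name(argument=value, ...), one argument or row to a line, values as JSON. arm_command: Moves the arm, as the interface text tells. Shifts and turns lie within -1 to 1; 1 stands for 20 cm of shift or 45 degrees of turn. Its arguments: {"type":"object","properties":{"commands":{"type":"array"},"grip_force":{"type":"number"}},"required":["commands"]}

```bash
mkdir -p pics; ls; python3 - <<'E'
from workcell import status,get_image,calibration
import cv2
for n in("top","scene"):
    cv2.imwrite(f"pics/{n}0.png",get_image(n)); c=calibration(n); print(n,c)
print(status.read_state())
E
```

```text
pics
top {'fx': 510.0504184905048, 'fy': 510.0504184905048, 'cx': 317.5499423390136, 'cy': 244.67898113836847, 'k1': -0.004947242964459907, 'R': array([[ 0.01431189, -0.9998617 , -0.00847043],
       [-0.98273963, -0.01250319, -0.18457109],
       [ 0.18443966,  0.01096579, -0.98278266]]), 't': array([0.00451326, 0.50496091, 1.41016199])}
scene {'fx': 547.3200806120534, 'fy': 547.3200806120534, 'cx': 316.43758439515886, 'cy': 237.5430205232105, 'k1': -0.06909210938134448, 'R': array([[ 0.6673424 ,  0.74472883, -0.00575213],
       [ 0.62299727, -0.56245898, -0.54361226],
       [-0.40807906,  0.35919195, -0.83931676]]), 't': array([-0.3453206 , -0.28714537,  1.70303749])}
{'t': 0.1, 'joint_positions': array([ 1.09568867e+00,  2.63465270e-01, -4.88233360e-02,  1.25939175e+00,
       -1.13864250e-05,  1.41554723e+00]), 'qd': array([-0.00078737, -0.00186965,  0.00367279, -0.00033566,  0.00144467,
        0.00058272]), 'effort': array([ 4.04554739e-03, -6.38573956e+01,  3.85062253e+01,  1.00574421e-02,
       -1.46502148e-04,  5.76768031e-06]), 'tool_pos': array([0.16494274, 0.49814944, 0.19409669]), 'tcp_rot': array([-5.00251613e-01, -3.10124124e+00,  1.32565467e-03]), 'contact_force': array([ 0.01838874,  0.16845618, -0.21881274]), 'ft_torque': array([-0.0272443 ,  0.0188253 ,  0.01096764]), 'grasp_force': 0.0, 'gripper_width': 0.08563758245550146}
```

View pics/top0.png

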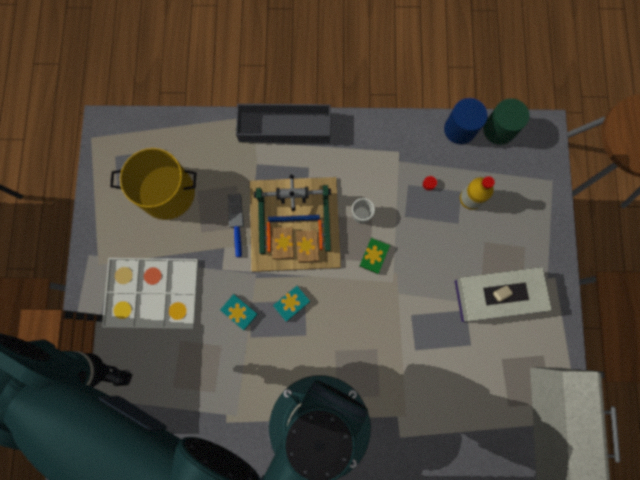

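View pics/scene0.png

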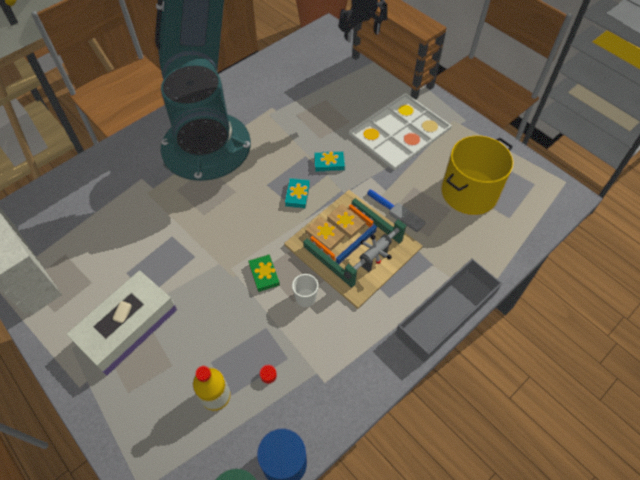

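The top view shows the cramp at about (250-341, 178-270) px, with the boards at (284,242) and (307,245) and the wheel near (292,193). Next I'll enlarge both views.

```bash
python3 - <<'E'
import cv2,numpy as np
a=cv2.imread("pics/top0.png")[170:280,240:350]; b=cv2.imread("pics/scene0.png")[185:310,280:425]
A=cv2.resize(a,None,fx=5.4,fy=5.4,interpolation=cv2.INTER_CUBIC)
B=cv2.resize(b,None,fx=5.4*110/145/1.0,fy=5.4*110/145,interpolation=cv2.INTER_CUBIC)
cv2.imwrite("pics/tc.png",cv2.convertScaleAbs(A,alpha=1.6)); 
B=cv2.resize(b,None,fx=4.8,fy=4.8,interpolation=cv2.INTER_CUBIC)
cv2.imwrite("pics/sc.png",cv2.convertScaleAbs(B,alpha=1.4)); print(A.shape,B.shape)
E
```

```text
(594, 594, 3) (600, 696, 3)
```

View pics/tc.png

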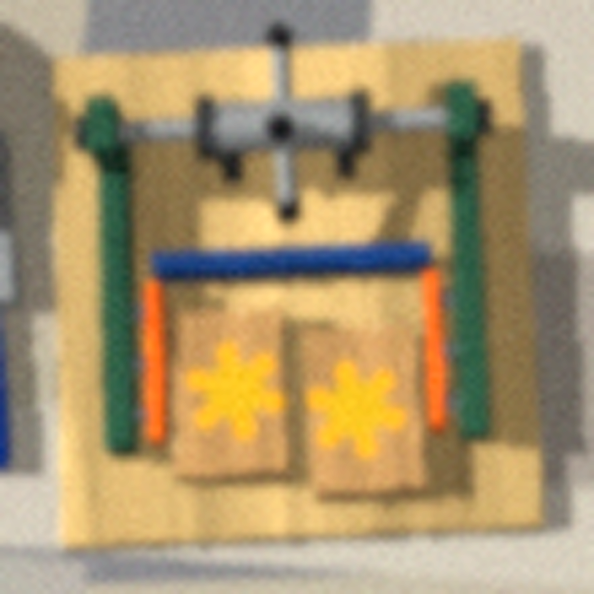

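View pics/sc.png

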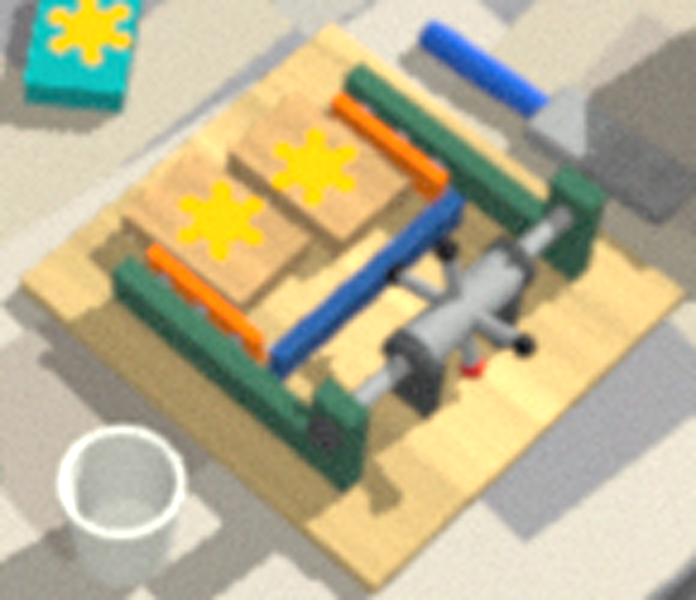

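Top crop: cramp corners are at about (52,57), (521,40), (543,527) and (65,548), and the flowers at (234,390) and (356,408). Scene crop: the red ball (472,368) points down, with black balls up (447,248), near (395,275) and far (523,343), so the sleeve is at about 3.1 rad. Next I'll fit the pose.

```bash
cat >h.py <<'E'
import numpy as np,cv2
from scipy.optimize import least_squares
from scipy.spatial.transform import Rotation as Ro
def proj(c,X):
    p=np.atleast_2d(X)@c["R"].T+c["t"]; s=p[:,:2]/p[:,2:]; s=s*(1+c["k1"]*(s**2).sum(1,keepdims=True))
    return s*[c["fx"],c["fy"]]+[c["cx"],c["cy"]]
def world(pose,P):
    x,y,a=pose; P=np.atleast_2d(P); c,s=np.cos(a),np.sin(a)
    return np.c_[x+c*P[:,0]-s*P[:,1],y+s*P[:,0]+c*P[:,1],P[:,2]]
def ball(th,k): # k quarter turns after the red
    a=th+k*np.pi/2; return [.075+.046*np.sin(a),0,.072+.046*np.cos(a)]
E
python3 - <<'E'
from h import *
from workcell import calibration
T,S=calibration("top"),calibration("scene")
tp=lambda l:np.array(l)/5.4+[240,170]-.4; sp=lambda l:np.array(l)/4.8+[280,185]-.4
C=np.array([[.1375,.13,.014],[.1375,-.13,.014],[-.1375,-.13,.014],[-.1375,.13,.014]])
ct=tp([(52,57),(521,40),(543,527),(65,548)]); cs=sp([(688,290),(375,590),(22,278),(330,25)])
bt=tp([(281,128),(279,35),(289,208)]); bs=sp([(472,368),(395,275),(447,248),(523,343)])
def res(p,full=0):
    o=p[3:6]; w=lambda P:world(p[:3],P)
    th=p[7]
    r=[proj(T,w(C))-ct-p[3:5],proj(T,w([ball(th,2),ball(th,3),ball(th,1)]))[[0,2,1]]*0+proj(T,w([ball(th,2),ball(th,3),ball(th,1)]))-bt-p[3:5],
       proj(S,w(C))-cs-p[5:7],proj(S,w([ball(th,k) for k in range(4)]))-bs-p[5:7]]
    return r if full else np.r_[np.concatenate(r).ravel(),p[3:7]*1.]
s=None
for swap in (0,1):
    if swap: bt=bt[[0,2,1]]; bs=bs[[0,3,2,1]]
    q=least_squares(res,[.6,.05,0,0,0,0,0,3.1]); 
    if s is None or q.cost<s.cost: s=q; sw=swap
if sw==0: bt=bt[[0,2,1]]; bs=bs[[0,3,2,1]]
print(sw,s.cost,s.x.round(4)); print([x.round(1).tolist() for x in res(s.x,1)])
p=s.x
# boards
from scipy.optimize import fsolve
for n,px in(("L",(234,390)),("R",(356,408))):
    t=tp([px])[0]+p[3:5]
    u=fsolve(lambda u:(proj(T,world(p[:3],[u[0],u[1],.036]))[0]-t),[-.06,0])
    print(n,"flower in cramp",u.round(4),"near end",u[0]-.045)
np.save("pose.npy",p[:3]); print("wheel",world(p[:3],[.075,0,.072]))
E
```

```text
0 2.5013490678005 [ 0.5751  0.0817  0.0568 -0.103   0.1994  0.0533  0.0814  2.8201]
[[[0.1, -0.1], [-0.1, -0.7], [0.5, -0.1], [-0.6, -0.1]], [[-0.1, 0.0], [0.2, 0.5], [-0.1, 0.7]], [[-0.4, 0.2], [0.1, -0.4], [-0.8, 0.1], [0.2, -0.9]], [[0.2, -0.0], [0.6, 0.3], [-0.2, 0.4], [0.3, 0.5]]]
L flower in cramp [-0.0598  0.0334] near end -0.10480430989545914
R flower in cramp [-0.0724 -0.0313] near end -0.11744609421366911
wheel [[0.64993029 0.08595672 0.072     ]]
```

```bash
cat >>h.py <<'E'
def rel(*targets):
    "state in the cramp frame and scaled tool-axis shifts to each cramp-frame target (mm)"
    from workcell import status
    s=status.read_state(); p=np.load("pose.npy"); R=Ro.from_rotvec(s["tcp_rot"]).as_matrix()
    c,sn=np.cos(p[2]),np.sin(p[2]); M=np.array([[c,-sn,0],[sn,c,0],[0,0,1]])
    d=s["tool_pos"]-np.r_[p[:2],0]; q=M.T@d*1e3
    yaw=np.degrees(np.arctan2(*(M.T@R)[[1,0],1]))-90
    print("t %.2f cramp mm"%s["t"],q.round(1),"twist needed %.3f"%(yaw/45),"F",(M.T@s["contact_force"]).round(1),"w %.3f"%s["gripper_width"])
    for t in targets: print(t,(R.T@M@(np.array(t)-q)/200).round(3))
E
python3 -c "
from h import *
rel((-126,33,190))"
```

```text
t 0.10 cramp mm [-385.8  439.1  194.1] twist needed -0.480 F [ 0.   0.2 -0.2] w 0.086
(-126, 33, 190) [-1.955 -1.41   0.021]
```

Request:
arm_command(
  commands=[-0.98, -0.7, 0, -0.48, 1, -0.98, -0.7, 0, -0.48, 1, -0.98, -0.7, 0, -0.48, 1, -0.98, -0.7, 0, -0.48, 1, -0.98, -0.7, 0, -0.48, 1],
  grip_force=30,
)

```text
t: 0.6
tool_pos: [0.3073, 0.3027, 0.1944]
tcp_rot: [0.091, -3.14, -0.0]
contact_force: [1.5, 1.0, -0.9]
gripper_width: 0.0124
grasp_force: 0.0
```

```bash
python3 -c "
from h import *
rel((-126,33,190),(-126,33,60))"
```

```text
t 0.60 cramp mm [-254.8  235.8  194.4] twist needed 0.001 F [ 1.5  0.9 -0.9] w 0.012
(-126, 33, 190) [-0.643 -1.015  0.022]
(-126, 33, 60) [-0.643 -1.015  0.672]
```

Request:
arm_command(
  commands=[-0.16, -0.25, 0, 0, 1, -0.32, -0.5, 0, 0, 1, -0.48, -0.75, 0, 0, 1, -0.64, -1.0, 0.1, 0, 1, -0.64, -1.0, 0.1, 0, 1],
)

```text
t: 1.1
tool_pos: [0.4471, 0.1096, 0.1741]
tcp_rot: [-0.088, 3.14, -0.0]
contact_force: [-0.2, 0.3, -0.8]
gripper_width: 0.0
grasp_force: 0.0
```

```bash
python3 -c "
from h import *
rel((-128,33,100),(-128,33,22))"
```

```text
t 1.10 cramp mm [-126.2   35.2  174.1] twist needed -0.001 F [-0.2  0.3 -0.8] w 0.000
(-128, 33, 100) [ 0.009 -0.011  0.37 ]
(-128, 33, 22) [ 0.009 -0.011  0.76 ]
```

Request:
arm_command(
  commands=[0.01, -0.01, 0.2, 0, 1, 0.01, -0.01, 0.4, 0, 1, 0.01, -0.01, 0.6, 0, 1, 0.01, -0.01, 0.73, 0, 1, 0.01, -0.01, 0.76, 0, 1],
)

```text
t: 1.6
tool_pos: [0.4421, 0.1097, 0.0201]
tcp_rot: [0.089, -3.136, 0.0]
contact_force: [-0.2, 0.6, 1.2]
gripper_width: 0.0
grasp_force: 0.0
```

Request:
arm_command(
  commands=[-0.03, 0, 0, 0, 1, -0.05, 0, 0, 0, 1, -0.07, 0, 0, 0, 1, -0.09, 0, 0, 0, 1, -0.11, 0, 0, 0, 1],
)

```text
t: 2.1
tool_pos: [0.4668, 0.1112, 0.023]
tcp_rot: [-0.09, 3.139, 0.0]
contact_force: [-0.1, 0.1, -0.7]
gripper_width: 0.0002
grasp_force: 0.0
```

```bash
python3 - <<'E'
from h import *
from workcell import get_image
rel((-96,33,22)); cv2.imwrite("pics/w1.png",get_image("wrist"))
a=get_image("scene")[185:310,280:425]
cv2.imwrite("pics/s1.png",cv2.convertScaleAbs(cv2.resize(a,None,fx=4.8,fy=4.8,interpolation=cv2.INTER_CUBIC),alpha=1.4))
E
```

```text
t 2.10 cramp mm [-106.4   35.6   23. ] twist needed 0.001 F [-0.   0.1 -0.7] w 0.000
(-96, 33, 22) [-0.052 -0.013  0.005]
```

View pics/w1.png

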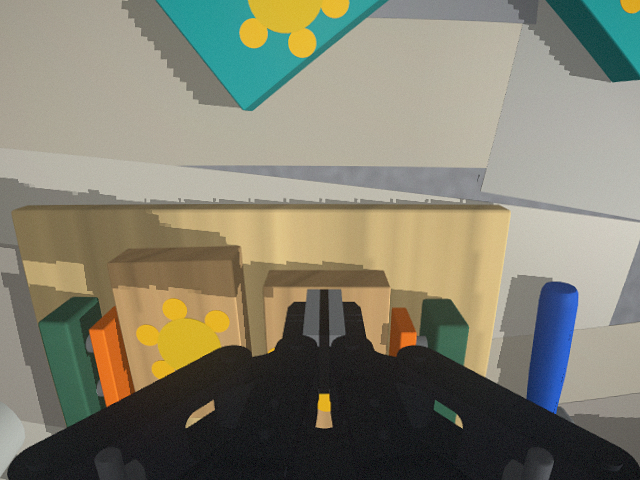

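```bash
python3 - <<'E'
from h import *
from workcell import calibration
c=calibration("wrist"); p=np.load("pose.npy"); print("cam",(-c["R"].T@c["t"]).round(3))
P=lambda *q:proj(c,world(p,np.array(q)/1e3)).round(0).tolist()
for q in [(-106,35.6,23),(-95,35.6,23),(-117,35.6,23),(-137.5,130,14),(-137.5,-130,14),(-95,33,36),(-95,33,14),(-104.8,33,36),(-117.4,-31,36),(-117.4,-31,14)]: print(q,P(q))
E
```

```text
cam [0.391 0.107 0.202]
(-106, 35.6, 23) [[324.0, 276.0]]
(-95, 35.6, 23) [[324.0, 296.0]]
(-117, 35.6, 23) [[324.0, 255.0]]
(-137.5, 130, 14) [[512.0, 210.0]]
(-137.5, -130, 14) [[7.0, 211.0]]
(-95, 33, 36) [[319.0, 309.0]]
(-95, 33, 14) [[319.0, 289.0]]
(-104.8, 33, 36) [[319.0, 290.0]]
(-117.4, -31, 36) [[179.0, 264.0]]
(-117.4, -31, 14) [[194.0, 248.0]]
```

View pics/s1.png

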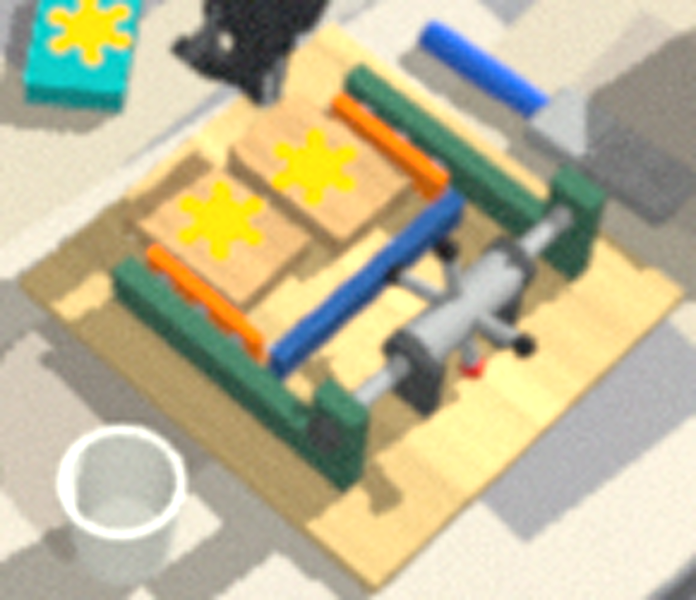

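```bash
python3 - <<'E'
import cv2
a=cv2.imread("pics/w1.png")
for x in (275,300,315,324,335,350): print(x,[(y,a[y,x].tolist()) for y in range(262,318,5)])
E
```

```text
275 [(262, [134, 194, 219]), (267, [91, 127, 149]), (272, [68, 96, 117]), (277, [62, 87, 107]), (282, [64, 88, 110]), (287, [97, 140, 172]), (292, [104, 156, 191]), (297, [112, 161, 196]), (302, [111, 161, 196]), (307, [114, 162, 197]), (312, [109, 160, 195]), (317, [111, 157, 193])]
300 [(262, [113, 160, 184]), (267, [90, 127, 147]), (272, [67, 93, 114]), (277, [54, 80, 98]), (282, [59, 85, 103]), (287, [96, 137, 169]), (292, [105, 155, 192]), (297, [110, 159, 196]), (302, [29, 32, 33]), (307, [28, 33, 39]), (312, [31, 39, 42]), (317, [28, 37, 40])]
315 [(262, [129, 186, 211]), (267, [86, 123, 141]), (272, [61, 85, 101]), (277, [66, 91, 114]), (282, [66, 92, 113]), (287, [94, 135, 164]), (292, [95, 94, 94]), (297, [96, 96, 95]), (302, [97, 94, 97]), (307, [95, 96, 94]), (312, [96, 94, 93]), (317, [93, 94, 91])]
324 [(262, [86, 121, 138]), (267, [85, 125, 141]), (272, [63, 92, 111]), (277, [64, 94, 113]), (282, [63, 89, 111]), (287, [93, 137, 167]), (292, [33, 36, 43]), (297, [38, 42, 46]), (302, [30, 38, 42]), (307, [28, 35, 41]), (312, [34, 40, 42]), (317, [32, 36, 43])]
335 [(262, [102, 152, 174]), (267, [87, 120, 138]), (272, [60, 88, 107]), (277, [63, 90, 109]), (282, [62, 89, 108]), (287, [85, 126, 155]), (292, [96, 95, 93]), (297, [101, 100, 100]), (302, [95, 96, 92]), (307, [95, 94, 93]), (312, [90, 90, 88]), (317, [95, 96, 93])]
350 [(262, [116, 165, 187]), (267, [77, 111, 127]), (272, [58, 86, 108]), (277, [63, 89, 107]), (282, [62, 85, 106]), (287, [87, 128, 155]), (292, [102, 152, 187]), (297, [107, 155, 187]), (302, [29, 32, 32]), (307, [38, 40, 43]), (312, [40, 43, 47]), (317, [37, 40, 42])]
```

```bash
python3 - <<'E'
from h import *
from workcell import calibration,get_image
rel()
p=np.load("pose.npy"); c=calibration("scene"); w=calibration("wrist")
P=lambda c,*q:proj(c,world(p,np.array(q)/1e3))
for z in (23,30,36,45):
  for x in (-117,-106,-95): print(x,z,((P(c,(x,35.6,z))[0]-[280,185]+.4)*4.8).round(0),P(w,(x,35.6,z))[0].round(0))
a=get_image("scene")[185:225,310:360]; b=cv2.imread("pics/w1.png")[230:360,245:405]
A=cv2.resize(a,(500,400),interpolation=cv2.INTER_CUBIC)
cv2.imwrite("pics/z.png",cv2.convertScaleAbs(A,alpha=1.8))
E
```

```text
t 2.20 cramp mm [-106.4   35.6   22.7] twist needed 0.000 F [ 0.5  0.1 -0.2] w 0.000
-117 23 [247. 121.] [324. 255.]
-106 23 [261. 132.] [324. 276.]
-95 23 [275. 143.] [324. 296.]
-117 30 [248. 114.] [324. 260.]
-106 30 [261. 125.] [324. 282.]
-95 30 [275. 136.] [324. 303.]
-117 36 [248. 108.] [324. 265.]
-106 36 [262. 119.] [324. 287.]
-95 36 [275. 130.] [324. 309.]
-117 45 [248.  99.] [324. 273.]
-106 45 [262. 110.] [324. 296.]
-95 45 [276. 121.] [324. 318.]
```

View pics/z.png

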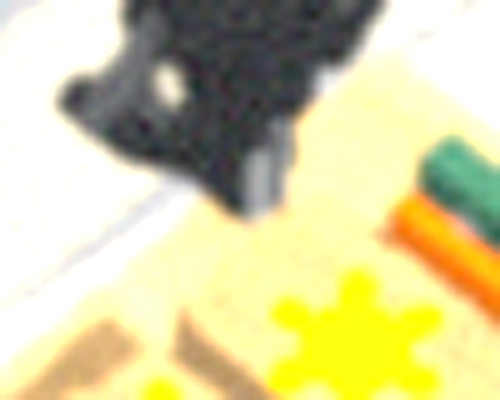

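The wrist and scene views agree that the visible fingertip is well above the reported TCP: it sits over the board's top edge and the board hasn't moved. I'll back off and feel for the height by touch.

Request:
arm_command(
  commands=[0.04, -0.01, 0, 0, 1, 0.08, -0.01, 0, 0, 1, 0.09, -0.01, 0.02, 0, 1, 0.09, -0.01, 0.04, 0, 1, 0.09, -0.01, 0.04, 0, 1],
)

```text
t: 2.75
tool_pos: [0.4479, 0.1081, 0.014]
tcp_rot: [0.09, -3.14, -0.0]
contact_force: [0.4, 0.6, -0.3]
gripper_width: -0.0002
grasp_force: 0.0
```

```bash
python3 - <<'E'
from h import *
from workcell import calibration,get_image
rel()
b=get_image("wrist"); cv2.imwrite("pics/w2.png",b); w=calibration("wrist");p=np.load("pose.npy")
for q in [(-137.5,130,14),(-137.5,-130,14)]: print(proj(w,world(p,np.array(q)/1e3)))
for x in (315,335): print([(y,b[y,x].tolist()) for y in range(262,303,4)])
E
```

```text
t 2.75 cramp mm [-125.5   33.6   14. ] twist needed 0.000 F [ 0.4  0.6 -0.3] w -0.000
[[518.69852337 251.5730495 ]]
[[  6.11044294 250.86766081]]
[(262, [122, 173, 201]), (266, [121, 173, 200]), (270, [117, 173, 199]), (274, [119, 177, 201]), (278, [126, 181, 203]), (282, [122, 173, 199]), (286, [121, 175, 199]), (290, [93, 94, 91]), (294, [97, 97, 96]), (298, [95, 98, 94]), (302, [94, 96, 92])]
[(262, [117, 170, 195]), (266, [117, 170, 194]), (270, [120, 171, 195]), (274, [120, 169, 196]), (278, [118, 170, 194]), (282, [123, 172, 195]), (286, [119, 172, 195]), (290, [92, 91, 88]), (294, [96, 97, 95]), (298, [96, 96, 93]), (302, [90, 94, 90])]
```

View pics/w2.png

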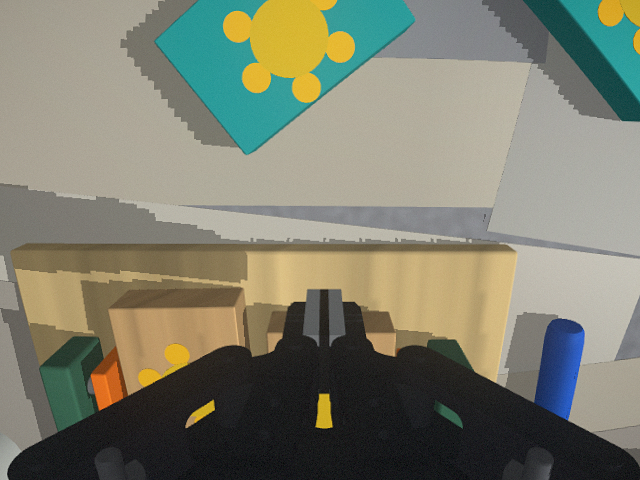

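Request:
arm_command(
  commands=[0, 0, 0.005, 0, 1, 0, 0, 0.01, 0, 1, 0, 0, 0.015, 0, 1, 0, 0, 0.02, 0, 1, 0, 0, 0.02, 0, 1],
)

```text
t: 3.3
tool_pos: [0.4481, 0.1081, 0.0103]
tcp_rot: [0.09, -3.14, 0.0]
contact_force: [0.4, -0.3, 0.4]
gripper_width: -0.0002
grasp_force: 0.0
```

Request:
arm_command(
  commands=[0, 0, 0.005, 0, 1, 0, 0, 0.01, 0, 1, 0, 0, 0.015, 0, 1, 0, 0, 0.02, 0, 1, 0, 0, 0.02, 0, 1],
)

```text
t: 3.8
tool_pos: [0.4481, 0.1081, 0.0064]
tcp_rot: [0.09, -3.14, 0.0]
contact_force: [-0.9, 0.2, 0.9]
gripper_width: 0.0
grasp_force: 0.0
```

Request:
arm_command(
  commands=[0, 0, 0.005, 0, 1, 0, 0, 0.01, 0, 1, 0, 0, 0.015, 0, 1, 0, 0, 0.02, 0, 1, 0, 0, 0.02, 0, 1],
)

```text
t: 4.3
tool_pos: [0.4481, 0.1082, 0.0024]
tcp_rot: [0.09, -3.14, -0.0]
contact_force: [0.2, 0.2, 0.3]
gripper_width: 0.0001
grasp_force: 0.0
```

Request:
arm_command(
  commands=[0, 0, 0.005, 0, 1, 0, 0, 0.01, 0, 1, 0, 0, 0.015, 0, 1, 0, 0, 0.02, 0, 1, 0, 0, 0.02, 0, 1],
)

```text
t: 4.8
tool_pos: [0.4481, 0.1082, -0.0017]
tcp_rot: [0.09, -3.14, -0.0]
contact_force: [-0.3, 0.4, 0.1]
gripper_width: -0.0004
grasp_force: 0.0
```

Request:
arm_command(
  commands=[0, 0, 0.005, 0, 1, 0, 0, 0.01, 0, 1, 0, 0, 0.015, 0, 1, 0, 0, 0.02, 0, 1, 0, 0, 0.02, 0, 1],
)

```text
t: 5.3
tool_pos: [0.4481, 0.1081, -0.0057]
tcp_rot: [0.09, -3.14, 0.0]
contact_force: [0.3, 0.2, 0.2]
gripper_width: -0.0001
grasp_force: 0.0
```

Request:
arm_command(
  commands=[0, 0, 0.005, 0, 1, 0, 0, 0.01, 0, 1, 0, 0, 0.015, 0, 1, 0, 0, 0.02, 0, 1, 0, 0, 0.02, 0, 1],
)

```text
t: 5.8
tool_pos: [0.4481, 0.1082, -0.0096]
tcp_rot: [0.09, -3.14, -0.0]
contact_force: [0.1, -1.1, -0.2]
gripper_width: 0.0002
grasp_force: 0.0
```

```bash
python3 - <<'E'
from h import *
from workcell import get_image
rel()
b=get_image("scene")[185:265,300:400]; w=get_image("wrist")[230:380,220:420]
A=cv2.resize(b,(500,400),interpolation=cv2.INTER_CUBIC); B=cv2.resize(w,(300,225),interpolation=cv2.INTER_CUBIC)
B=cv2.copyMakeBorder(B,0,175,0,0,cv2.BORDER_CONSTANT)
cv2.imwrite("pics/m.png",cv2.convertScaleAbs(np.hstack([A,B]),alpha=1.3))
E
```

```text
t 5.80 cramp mm [-125.3   33.6   -9.6] twist needed 0.001 F [ 0.  -1.1 -0.2] w 0.000
```

View pics/m.png

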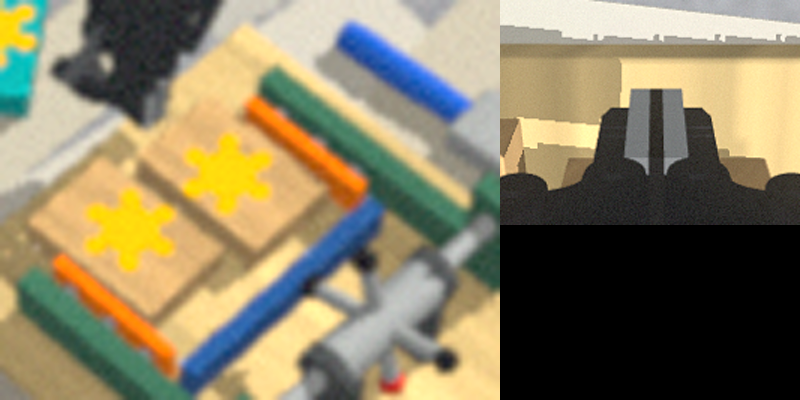

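Left panel: the fingertip is at about scene px (331,209), so tip z is about 28 mm while the TCP reads -10. The real tip is therefore roughly 38 mm behind the reported TCP. I'll go a bit lower, then push.

Request:
arm_command(
  commands=[0, 0, 0.01, 0, 1, 0, 0, 0.015, 0, 1, 0, 0, 0.02, 0, 1, 0, 0, 0.025, 0, 1, 0, 0, 0.025, 0, 1],
)

```text
t: 6.4
tool_pos: [0.4481, 0.1081, -0.0147]
tcp_rot: [0.09, -3.14, 0.0]
contact_force: [0.3, 0.7, -0.0]
gripper_width: 0.0003
grasp_force: 0.0
```

Request:
arm_command(
  commands=[0, 0, 0.005, 0, 1, 0, 0, 0.01, 0, 1, 0, 0, 0.01, 0, 1, 0, 0, 0.01, 0, 1, 0, 0, 0.01, 0, 1],
)

```text
t: 6.9
tool_pos: [0.4482, 0.1081, -0.0165]
tcp_rot: [-0.09, 3.14, -0.0]
contact_force: [0.3, 0.1, 0.1]
gripper_width: -0.0001
grasp_force: 0.0
```

Request:
arm_command(
  commands=[0, 0, 0.002, 0, 1, 0, 0, 0.005, 0, 1, 0, 0, 0.01, 0, 1, 0, 0, 0.015, 0, 1, 0, 0, 0.015, 0, 1],
)

```text
t: 7.4
tool_pos: [0.4481, 0.1081, -0.0197]
tcp_rot: [0.09, -3.14, -0.0]
contact_force: [-1.2, 0.4, -0.6]
gripper_width: 0.0001
grasp_force: 0.0
```

Request:
arm_command(
  commands=[0, 0, 0.002, 0, 1, 0, 0, 0.005, 0, 1, 0, 0, 0.01, 0, 1, 0, 0, 0.015, 0, 1, 0, 0, 0.015, 0, 1],
)

```text
t: 7.9
tool_pos: [0.4481, 0.1081, -0.0227]
tcp_rot: [0.09, -3.14, 0.0]
contact_force: [-0.4, -0.1, 0.5]
gripper_width: 0.0004
grasp_force: 0.0
```

Request:
arm_command(
  commands=[0, 0, 0.002, 0, 1, 0, 0, 0.005, 0, 1, 0, 0, 0.01, 0, 1, 0, 0, 0.01, 0, 1, 0, 0, 0.01, 0, 1],
)

```text
t: 8.4
tool_pos: [0.4483, 0.1081, -0.0229]
tcp_rot: [-0.09, 3.139, -0.0]
contact_force: [-11.2, -1.4, 43.0]
gripper_width: 0.0001
grasp_force: 21.2
```

The bed contact is at TCP z = -22.9 mm, so the true tip is 37 mm behind the reported TCP. I'll lift a little and push the left board.

Request:
arm_command(
  commands=[0, 0, -0.04, 0, 1, 0, 0, -0.04, 0, 1, -0.01, 0, -0.04, 0, 1, -0.02, 0, -0.04, 0, 1, -0.03, 0, -0.04, 0, 1],
)

```text
t: 8.9
tool_pos: [0.4543, 0.1085, -0.0168]
tcp_rot: [0.09, -3.14, -0.0]
contact_force: [-0.2, 0.2, 0.7]
gripper_width: 0.0005
grasp_force: 0.0
```

Request:
arm_command(
  commands=[-0.015, 0, 0, 0, 1, -0.03, 0, 0, 0, 1, -0.045, 0, 0, 0, 1, -0.06, 0, 0, 0, 1, -0.06, 0, 0, 0, 1],
)

```text
t: 9.4
tool_pos: [0.4667, 0.1092, -0.0165]
tcp_rot: [-0.09, 3.14, 0.0]
contact_force: [1.3, -0.4, 0.2]
gripper_width: -0.0001
grasp_force: 0.0
```

```bash
cat >>h.py <<'E'
def flowers():
    "cramp-frame centres of the yellow flowers from the top picture"
    from workcell import get_image,calibration
    p=np.load("pose.npy"); T=calibration("top"); a=get_image("top")[205:275,255:340]
    hsv=cv2.cvtColor(a,cv2.COLOR_BGR2HSV); m=((hsv[...,0]>20)&(hsv[...,0]<33)&(hsv[...,1]>185)).astype(np.uint8)
    n,_,st,ce=cv2.connectedComponentsWithStats(m)
    for s,c in zip(st[1:],ce[1:]):
        if s[4]<60: continue
        t=c+[255,205]
        u=least_squares(lambda u:proj(T,world(p,[u[0],u[1],.036]))[0]-t,[-.06,0]).x*1e3
        print("flower",u.round(1),"area",s[4])
E
python3 -c "
from h import *
rel((-96,33,-17)); flowers()"
```

```text
t 9.40 cramp mm [-106.6   33.6  -16.5] twist needed 0.000 F [ 1.3 -0.5  0.2] w -0.000
(-96, 33, -17) [-0.053 -0.003  0.002]
flower [-71.7 -32.2] area 111
```

Request:
arm_command(
  commands=[-0.01, 0, 0, 0, 1, -0.02, 0, 0, 0, 1, -0.03, 0, 0, 0, 1, -0.04, 0, 0, 0, 1, -0.04, 0, 0, 0, 1],
)

```text
t: 9.95
tool_pos: [0.4745, 0.1096, -0.0165]
tcp_rot: [-0.09, 3.14, 0.0]
contact_force: [-0.4, -0.4, 0.2]
gripper_width: 0.0001
grasp_force: 0.0
```

```bash
python3 -c "
from h import *
rel((-96,33,-17))
from workcell import get_image
b=get_image('wrist')
for x in (280,370): print([b[y,x].tolist() for y in range(250,346,5)])"
```

```text
t 9.95 cramp mm [-98.8  33.6 -16.5] twist needed 0.000 F [-0.4 -0.4  0.2] w 0.000
(-96, 33, -17) [-0.014 -0.003  0.003]
[[134, 195, 222], [138, 196, 222], [138, 196, 222], [136, 196, 221], [138, 197, 222], [90, 132, 149], [96, 136, 156], [96, 137, 158], [89, 133, 150], [96, 136, 155], [94, 135, 154], [95, 134, 152], [95, 136, 154], [92, 134, 150], [90, 128, 150], [95, 134, 157], [59, 85, 106], [55, 82, 99], [27, 30, 29], [28, 33, 34]]
[[116, 163, 188], [112, 163, 184], [112, 160, 182], [111, 161, 185], [114, 161, 187], [111, 158, 183], [113, 162, 185], [113, 162, 185], [114, 163, 186], [112, 162, 185], [112, 161, 185], [116, 164, 188], [113, 163, 187], [77, 111, 127], [77, 106, 125], [80, 112, 129], [54, 82, 101], [60, 86, 103], [55, 82, 102], [38, 41, 39]]
```

Request:
arm_command(
  commands=[-0.005, 0, 0, 0, 1, -0.01, 0, 0, 0, 1, -0.015, 0, 0, 0, 1, -0.02, 0, 0, 0, 1, -0.02, 0, 0, 0, 1],
)

```text
t: 10.5
tool_pos: [0.477, 0.1098, -0.0167]
tcp_rot: [0.09, -3.138, 0.0]
contact_force: [-7.4, 0.2, 5.1]
gripper_width: -0.0002
grasp_force: 3.2
```

```bash
cat >>h.py <<'E'
def nearend(cols=(275,285,365,375)):
    "cramp x (mm) of the board's near lower edge seen in the wrist picture"
    from workcell import get_image,calibration
    w=calibration("wrist"); p=np.load("pose.npy"); b=cv2.GaussianBlur(get_image("wrist"),(3,3),0)
    for x in cols:
        v=b[300:360,x].sum(1).astype(int); r=np.where(v<275)[0]; r=r[0]+300
        u=least_squares(lambda u:proj(w,world(p,[u[0],u[1],.014]))[0]-[x,r],[-.1,.03]).x*1e3
        print(x,r,u.round(1))
E
python3 -c "
from h import *
rel(); nearend()"
```

```text
t 10.50 cramp mm [-96.3  33.7 -16.7] twist needed 0.001 F [-7.3  0.6  5.1] w -0.000
275 328 [-84.6  12.5]
285 318 [-89.5  16.9]
365 327 [-85.1  51.2]
375 327 [-85.1  55.5]
```

The left board is flush: about 7 N of reaction, with its near end at x ≈ -85. Next the right board.

Request:
arm_command(
  commands=[0.1, 0, 0, 0, 1, 0.19, 0, 0, 0, 1, 0.19, -0.1, 0, 0, 1, 0.19, -0.25, 0, 0, 1, 0.19, -0.33, 0, 0, 1],
)

```text
t: 11.05
tool_pos: [0.4444, 0.0404, -0.0163]
tcp_rot: [-0.089, 3.139, -0.001]
contact_force: [0.2, 0.4, -0.4]
gripper_width: -0.0001
grasp_force: 0.0
```

```bash
python3 -c "
from h import *
rel((-100,-32,-17)); flowers()"
```

```text
t 11.05 cramp mm [-132.8  -33.8  -16.3] twist needed 0.000 F [ 0.3  0.3 -0.4] w -0.000
(-100, -32, -17) [-0.164  0.009  0.003]
```

Request:
arm_command(
  commands=[-0.03, 0.01, 0, 0, 1, -0.05, 0.01, 0, 0, 1, -0.065, 0.01, 0, 0, 1, -0.08, 0.01, 0, 0, 1, -0.095, 0.01, 0, 0, 1],
)

```text
t: 11.6
tool_pos: [0.463, 0.0454, -0.0166]
tcp_rot: [0.091, -3.14, -0.0]
contact_force: [-0.9, 0.6, 0.3]
gripper_width: -0.0003
grasp_force: 0.5
```

Request:
arm_command(
  commands=[-0.015, 0, 0, 0, 1, -0.03, 0, 0, 0, 1, -0.045, 0, 0, 0, 1, -0.06, 0, 0, 0, 1, -0.07, 0, 0, 0, 1],
)

```text
t: 12.1
tool_pos: [0.4771, 0.0457, -0.0165]
tcp_rot: [-0.09, 3.14, -0.0]
contact_force: [-0.7, 0.1, 0.1]
gripper_width: 0.0
grasp_force: 0.4
```

```bash
python3 -c "
from h import *
rel((-96.3,-32,-17)); nearend()"
```

```text
t 12.10 cramp mm [-99.8 -30.4 -16.5] twist needed 0.000 F [-0.7  0.1  0.1] w 0.000
(-96.3, -32, -17) [-0.018 -0.008  0.002]
275 327 [-88.6 -51.6]
285 316 [-93.9 -47.1]
365 327 [-88.6 -12.9]
375 327 [-88.6  -8.6]
```

Request:
arm_command(
  commands=[-0.006, 0, 0, 0, 1, -0.012, 0, 0, 0, 1, -0.018, 0, 0, 0, 1, -0.022, 0, 0, 0, 1, -0.022, 0, 0, 0, 1],
)

```text
t: 12.65
tool_pos: [0.4807, 0.0459, -0.0166]
tcp_rot: [0.09, -3.139, 0.0]
contact_force: [-3.7, -0.7, 2.6]
gripper_width: 0.0003
grasp_force: 2.1
```

```bash
python3 -c "
from h import *
rel(); nearend()"
```

```text
t 12.65 cramp mm [-96.3 -30.4 -16.6] twist needed 0.000 F [-3.7 -0.5  2.6] w 0.000
275 327 [-85.1 -51.6]
285 316 [-90.4 -47.1]
365 327 [-85.1 -12.9]
375 328 [-84.6  -8.5]
```

Both boards are flush at x ≈ -85. Now I'll back off, lift over, and approach the wheel.

Request:
arm_command(
  commands=[0.08, 0, 0, 0, 1, 0.08, 0, -0.2, 0, 1, 0.08, 0, -0.4, 0, 1, 0, 0.05, -0.6, 0, 1, -0.1, 0.1, -0.65, 0, 1],
)

```text
t: 13.2
tool_pos: [0.5022, 0.0673, 0.1178]
tcp_rot: [-0.089, 3.134, -0.0]
contact_force: [0.7, -0.3, 0.0]
gripper_width: -0.0001
grasp_force: 0.0
```

```bash
python3 - <<'E'
from h import *
rel((34,0,110),(34,0,66)); 
from workcell import get_image
def tip(d):
    t=np.radians(d); r=32
    a=np.array([r*np.sin(t)-5*np.cos(t),r*np.cos(t)+5*np.sin(t)])
    b=np.array([46*np.sin(t)-7,np.interp(d,[-40,-20,0,8],[26,31,32,32.4])])
    return b if d<8 else a
for d in range(-45,61,5): 
    x,z=tip(d); print(d,"TCP x %.1f z %.1f"%(75+x-11.2,72+z-36.9))
E
```

```text
t 13.20 cramp mm [-73.5 -10.3 117.8] twist needed -0.000 F [ 0.7 -0.3  0. ] w -0.000
(34, 0, 110) [-0.537  0.051  0.043]
(34, 0, 66) [-0.536  0.052  0.263]
-45 TCP x 24.3 z 61.1
-40 TCP x 27.2 z 61.1
-35 TCP x 30.4 z 62.4
-30 TCP x 33.8 z 63.6
-25 TCP x 37.4 z 64.8
-20 TCP x 41.1 z 66.1
-15 TCP x 44.9 z 66.3
-10 TCP x 48.8 z 66.6
-5 TCP x 52.8 z 66.8
0 TCP x 56.8 z 67.1
5 TCP x 60.8 z 67.3
10 TCP x 64.4 z 67.5
15 TCP x 67.3 z 67.3
20 TCP x 70.0 z 66.9
25 TCP x 72.8 z 66.2
30 TCP x 75.5 z 65.3
35 TCP x 78.1 z 64.2
40 TCP x 80.5 z 62.8
45 TCP x 82.9 z 61.3
50 TCP x 85.1 z 59.5
55 TCP x 87.1 z 57.6
60 TCP x 89.0 z 55.4
```

Request:
arm_command(
  commands=[-0.2, 0.05, 0, 0, 1, -0.4, 0.05, 0, 0, 1, -0.52, 0.05, 0, 0, 1, -0.52, 0.05, 0.15, 0, 1, -0.52, 0.05, 0.26, 0, 1],
)

```text
t: 13.7
tool_pos: [0.6043, 0.0831, 0.0602]
tcp_rot: [-0.09, 3.139, 0.0]
contact_force: [-1.4, -0.3, -0.1]
gripper_width: -0.0001
grasp_force: 0.0
```

```bash
python3 -c "
from h import *
rel((41,0,66),(57,0,67),(64,0,67.5),(70,0,67),(75.5,0,65.3),(80.5,0,62.8),(85,0,59.5))"
```

```text
t 13.70 cramp mm [29.3 -0.3 60.2] twist needed 0.001 F [-1.4 -0.2 -0.1] w -0.000
(41, 0, 66) [-0.059  0.001 -0.029]
(57, 0, 67) [-0.139  0.001 -0.034]
(64, 0, 67.5) [-0.174  0.001 -0.037]
(70, 0, 67) [-0.204  0.001 -0.034]
(75.5, 0, 65.3) [-0.231  0.001 -0.026]
(80.5, 0, 62.8) [-0.256  0.001 -0.013]
(85, 0, 59.5) [-0.279  0.001  0.003]
```

Request:
arm_command(
  commands=[-0.04, 0, -0.025, 0, 1, -0.07, 0, -0.028, 0, 1, -0.1, 0, -0.03, 0, 1, -0.13, 0, -0.032, 0, 1, -0.155, 0, -0.033, 0, 1],
)

```text
t: 14.2
tool_pos: [0.6344, 0.0848, 0.0687]
tcp_rot: [-0.09, 3.14, 0.0]
contact_force: [-5.1, 0.4, 3.2]
gripper_width: 0.0002
grasp_force: 2.6
```

```bash
python3 -c "
from h import *
rel((64,0,67.5),(70,0,67),(75.5,0,65.3),(80.5,0,62.8),(85,0,59.5))"
```

```text
t 14.20 cramp mm [59.4 -0.2 68.7] twist needed 0.001 F [-5.1  0.7  3.2] w 0.000
(64, 0, 67.5) [-0.023  0.001  0.006]
(70, 0, 67) [-0.053  0.001  0.008]
(75.5, 0, 65.3) [-0.08   0.001  0.017]
(80.5, 0, 62.8) [-0.105  0.001  0.029]
(85, 0, 59.5) [-0.128  0.001  0.046]
```

Request:
arm_command(
  commands=[-0.025, 0, 0.006, 0, 1, -0.053, 0, 0.008, 0, 1, -0.08, 0, 0.017, 0, 1, -0.105, 0, 0.029, 0, 1, -0.128, 0, 0.046, 0, 1],
)

```text
t: 14.7
tool_pos: [0.6605, 0.0863, 0.0598]
tcp_rot: [-0.09, 3.139, 0.0]
contact_force: [-4.3, -0.6, 6.7]
gripper_width: 0.0001
grasp_force: 3.8
```

```bash
cat >>h.py <<'E'
def sleeve(th0):
    "sleeve angle near th0 from dark balls in the scene picture: brute matching score"
    from workcell import get_image,calibration
    p=np.load("pose.npy"); S=calibration("scene"); a=get_image("scene").astype(float)
    g=cv2.GaussianBlur(a.max(2),(3,3),0); red=a[...,2]-a[...,1]
    best=[]
    for th in np.arange(th0-.6,th0+.6,.02):
        q=np.array([proj(S,world(p,ball(th,k)))[0] for k in range(4)],np.float32).reshape(-1,1,2)
        v=cv2.remap(g.astype(np.float32),q,None,cv2.INTER_LINEAR).ravel()
        best.append((v[1:].sum()-0*red[0,0],th,v))
    best.sort(key=lambda b:b[0]); print([(round(float(b[1]),2),b[2].round(0).tolist()) for b in best[:4]])
E
python3 -c "
from h import *
rel((85,0,110),(15,0,110),(15,0,61)); sleeve(4.0)"
```

```text
t 14.70 cramp mm [85.5 -0.2 59.8] twist needed 0.001 F [-4.3 -0.3  6.7] w 0.000
(85, 0, 110) [ 0.002  0.001 -0.251]
(15, 0, 110) [ 0.352  0.001 -0.251]
(15, 0, 61) [ 0.353  0.001 -0.006]
[(3.9, [116.0, 51.0, 39.0, 66.0]), (3.92, [120.0, 51.0, 41.0, 65.0]), (3.94, [124.0, 53.0, 44.0, 65.0]), (3.88, [112.0, 50.0, 41.0, 73.0])]
```

Request:
arm_command(
  commands=[0.005, 0, -0.2, 0, 1, 0.15, 0, -0.2, 0, 1, 0.35, 0, -0.2, 0, 1, 0.35, 0, -0.1, 0, 1, 0.35, 0, -0.005, 0, 1],
)

```text
t: 15.25
tool_pos: [0.5903, 0.0823, 0.0608]
tcp_rot: [-0.09, 3.137, 0.0]
contact_force: [1.0, 0.1, 0.6]
gripper_width: 0.0001
grasp_force: 0.0
```

```bash
python3 -c "
from h import *
rel((27.2,0,61),(37.4,0,65),(48.8,0,66.6),(60.8,0,67.3)); sleeve(4.0)"
```

```text
t 15.25 cramp mm [15.3 -0.3 60.8] twist needed 0.001 F [1.  0.  0.6] w 0.000
(27.2, 0, 61) [-0.06   0.002 -0.001]
(37.4, 0, 65) [-0.111  0.001 -0.02 ]
(48.8, 0, 66.6) [-0.168  0.001 -0.028]
(60.8, 0, 67.3) [-0.228  0.001 -0.032]
[(3.98, [129.0, 41.0, 41.0, 62.0]), (3.96, [122.0, 40.0, 40.0, 64.0]), (3.94, [118.0, 39.0, 39.0, 67.0]), (3.92, [116.0, 39.0, 39.0, 70.0])]
```

Sleeve is about 3.98 rad. Second sweep.

Request:
arm_command(
  commands=[-0.05, 0, -0.001, 0, 1, -0.11, 0, -0.02, 0, 1, -0.15, 0, -0.025, 0, 1, -0.19, 0, -0.03, 0, 1, -0.228, 0, -0.032, 0, 1],
)

```text
t: 15.8
tool_pos: [0.6366, 0.0849, 0.0678]
tcp_rot: [-0.09, 3.14, 0.0]
contact_force: [-4.9, 0.3, 4.8]
gripper_width: 0.0002
grasp_force: 2.7
```

Request:
arm_command(
  commands=[-0.02, 0, 0.002, 0, 1, -0.046, 0, 0.004, 0, 1, -0.074, 0, 0.012, 0, 1, -0.099, 0, 0.025, 0, 1, -0.122, 0, 0.041, 0, 1],
)

```text
t: 16.3
tool_pos: [0.6609, 0.0863, 0.0592]
tcp_rot: [-0.09, 3.139, -0.0]
contact_force: [-3.7, 0.7, 6.8]
gripper_width: 0.0002
grasp_force: 3.8
```

```bash
python3 -c "
from h import *
rel((85,0,59.5),(85,0,100),(15,0,61)); sleeve(5.5)"
```

```text
t 16.30 cramp mm [86.  -0.3 59.2] twist needed 0.001 F [-3.7  0.9  6.8] w 0.000
(85, 0, 59.5) [ 0.005  0.002 -0.001]
(85, 0, 100) [ 0.005  0.001 -0.204]
(15, 0, 61) [ 0.355  0.002 -0.009]
[(5.54, [137.0, 43.0, 66.0, 78.0]), (5.52, [140.0, 42.0, 68.0, 79.0]), (5.56, [136.0, 48.0, 64.0, 80.0]), (5.5, [142.0, 40.0, 71.0, 82.0])]
```

Sleeve is about 5.55 rad. Reset and third sweep, which should end near 7.1 as the seam closes.

Request:
arm_command(
  commands=[0.005, 0, -0.2, 0, 1, 0.15, 0, -0.2, 0, 1, 0.355, 0, -0.2, 0, 1, 0.355, 0, -0.1, 0, 1, 0.355, 0, -0.008, 0, 1],
)

```text
t: 16.85
tool_pos: [0.5897, 0.0822, 0.0608]
tcp_rot: [-0.09, 3.137, -0.0]
contact_force: [0.6, -0.6, 0.1]
gripper_width: 0.0
grasp_force: 0.0
```

Request:
arm_command(
  commands=[-0.05, 0, -0.001, 0, 1, -0.11, 0, -0.02, 0, 1, -0.15, 0, -0.025, 0, 1, -0.19, 0, -0.03, 0, 1, -0.228, 0, -0.032, 0, 1],
)

```text
t: 17.35
tool_pos: [0.6358, 0.0849, 0.0675]
tcp_rot: [-0.09, 3.14, 0.0]
contact_force: [-5.0, -0.3, 3.6]
gripper_width: 0.0003
grasp_force: 2.8
```

```bash
python3 -c "
from h import *
rel((64.4,0,67.5),(70,0,67),(75.5,0,65.3),(80.5,0,62.8),(85,0,59.5)); sleeve(6.3); flowers()"
```

```text
t 17.35 cramp mm [60.8 -0.3 67.5] twist needed 0.001 F [-5.   0.   3.6] w 0.000
(64.4, 0, 67.5) [-0.018  0.001  0.   ]
(70, 0, 67) [-0.046  0.001  0.003]
(75.5, 0, 65.3) [-0.073  0.001  0.011]
(80.5, 0, 62.8) [-0.098  0.001  0.024]
(85, 0, 59.5) [-0.121  0.001  0.04 ]
[(6.32, [175.0, 51.0, 91.0, 54.0]), (6.3, [171.0, 51.0, 88.0, 57.0]), (6.34, [176.0, 50.0, 96.0, 52.0]), (6.28, [166.0, 52.0, 87.0, 59.0])]
```

Request:
arm_command(
  commands=[-0.018, 0, 0.002, 0, 1, -0.046, 0, 0.004, 0, 1, -0.073, 0, 0.012, 0, 1, -0.098, 0, 0.025, 0, 1, -0.121, 0, 0.041, 0, 1],
)

```text
t: 17.95
tool_pos: [0.6595, 0.0862, 0.0588]
tcp_rot: [-0.09, 3.139, 0.0]
contact_force: [-3.5, 0.3, 7.6]
gripper_width: -0.0003
grasp_force: 4.1
```

Request:
arm_command(
  commands=[0.005, 0, -0.2, 0, 1, 0.15, 0, -0.2, 0, 1, 0.355, 0, -0.2, 0, 1, 0.355, 0, -0.1, 0, 1, 0.355, 0, -0.008, 0, 1],
)

```text
t: 18.45
tool_pos: [0.5881, 0.0821, 0.0603]
tcp_rot: [-0.09, 3.138, -0.0]
contact_force: [-0.3, 0.4, -0.1]
gripper_width: -0.0002
grasp_force: 0.0
```

```bash
python3 -c "
from h import *
rel((27.2,0,61)); sleeve(7.1)
from workcell import get_image
A=cv2.resize(get_image('top')[170:280,240:350],(400,400),interpolation=cv2.INTER_CUBIC); B=cv2.resize(get_image('scene')[190:290,285:385],(400,400),interpolation=cv2.INTER_CUBIC)
cv2.imwrite('pics/f.png',cv2.convertScaleAbs(np.hstack([A,B]),alpha=1.4))"
```

```text
t 18.45 cramp mm [13.  -0.4 60.3] twist needed 0.000 F [-0.3  0.4 -0.1] w -0.000
(27.2, 0, 61) [-0.071  0.002 -0.003]
[(7.08, [175.0, 65.0, 79.0, 37.0]), (7.1, [172.0, 65.0, 76.0, 39.0]), (7.06, [178.0, 65.0, 82.0, 36.0]), (7.12, [168.0, 64.0, 80.0, 42.0])]
```

View pics/f.png

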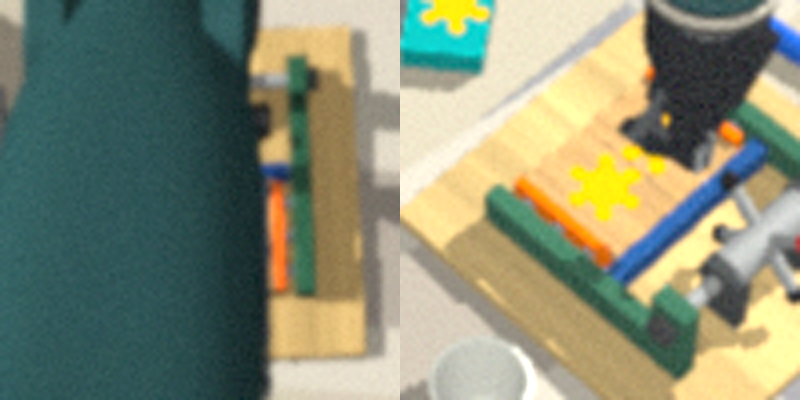

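The seam is closed, the boards sit against the fence, and the sleeve is about 7.1. The last sweep of about a quarter turn ends with the spoke at about 43° (sleeve about 8.6).

Request:
arm_command(
  commands=[-0.06, 0, -0.003, 0, 1, -0.12, 0, -0.022, 0, 1, -0.16, 0, -0.028, 0, 1, -0.2, 0, -0.032, 0, 1, -0.239, 0, -0.034, 0, 1],
)

```text
t: 19.1
tool_pos: [0.6357, 0.0849, 0.0677]
tcp_rot: [0.09, -3.14, -0.0]
contact_force: [-6.3, 0.2, 5.0]
gripper_width: -0.0001
grasp_force: 3.3
```

```bash
python3 -c "
from h import *
rel((64.4,0,67.5),(70,0,67),(75.5,0,65.3),(82,0,62)); sleeve(7.9)"
```

```text
t 19.10 cramp mm [60.7 -0.2 67.7] twist needed 0.001 F [-6.2  0.6  5. ] w -0.000
(64.4, 0, 67.5) [-0.018  0.001  0.001]
(70, 0, 67) [-0.046  0.001  0.003]
(75.5, 0, 65.3) [-0.074  0.001  0.012]
(82, 0, 62) [-0.106  0.001  0.028]
[(7.88, [186.0, 88.0, 58.0, 40.0]), (7.9, [182.0, 92.0, 55.0, 40.0]), (7.86, [191.0, 86.0, 60.0, 42.0]), (7.92, [178.0, 99.0, 53.0, 40.0])]
```

Request:
arm_command(
  commands=[-0.018, 0, 0.001, 0, 1, -0.046, 0, 0.003, 0, 1, -0.074, 0, 0.012, 0, 1, -0.106, 0, 0.028, 0, 1, -0.106, 0, 0.028, 0, 1],
)

```text
t: 19.65
tool_pos: [0.6573, 0.0861, 0.0616]
tcp_rot: [-0.09, 3.14, 0.0]
contact_force: [-2.3, -1.0, 3.9]
gripper_width: 0.0
grasp_force: 2.0
```

```bash
python3 -c "
from h import *
rel((82,0,62)); sleeve(8.6)"
```

```text
t 19.65 cramp mm [82.3 -0.3 61.6] twist needed 0.001 F [-2.4 -0.9  3.9] w 0.000
(82, 0, 62) [ 0.002  0.001 -0.002]
[(8.56, [175.0, 88.0, 58.0, 39.0]), (8.54, [179.0, 91.0, 56.0, 38.0]), (8.58, [171.0, 86.0, 60.0, 41.0]), (8.52, [183.0, 94.0, 55.0, 39.0])]
```

Sleeve is about 8.58, i.e. 1.5 rad past contact. Now I'll lift clear and get the arm out of the way for a check.

Request:
arm_command(
  commands=[0.01, 0, -0.2, 0, 1, 0.01, 0, -0.45, 0, 1, 0.01, 0.1, -0.6, 0, 1, 0.1, 0.35, -0.6, 0, 1, 0.2, 0.6, -0.6, 0, 1],
)

```text
t: 20.2
tool_pos: [0.6135, 0.198, 0.1824]
tcp_rot: [-0.087, 3.137, 0.001]
contact_force: [-0.2, 0.9, -0.0]
gripper_width: 0.0001
grasp_force: 0.0
```

Request:
arm_command(
  commands=[0.2, 0.15, 0, 0, 1, 0.4, 0.3, 0, 0, 1, 0.6, 0.45, 0, 0, 1, 0.8, 0.6, 0, 0, 1, 0.8, 0.6, 0, 0, 1],
)

```text
t: 20.7
tool_pos: [0.4422, 0.3104, 0.1822]
tcp_rot: [-0.097, 3.14, 0.002]
contact_force: [0.8, 0.1, -0.1]
gripper_width: 0.0
grasp_force: 0.0
```

```bash
python3 -c "
from h import *
rel(); sleeve(8.6); flowers()"
```

```text
t 20.70 cramp mm [-119.7  235.9  182.2] twist needed 0.006 F [ 0.8  0.1 -0.1] w 0.000
[(8.56, [161.0, 85.0, 39.0, 34.0]), (8.58, [157.0, 81.0, 41.0, 35.0]), (8.54, [165.0, 89.0, 36.0, 34.0]), (8.6, [154.0, 80.0, 43.0, 37.0])]
flower [-39.5  26.4] area 113
flower [-39.1 -25.9] area 119
```

```bash
python3 -c "
from workcell import robot
print(robot.close_job())"
```

```text
the job is handed in; nothing more can be done
None
```

I handed the job in: both boards are flush against the fence, the seam is closed, and the turnbuckle is about a quarter turn past first contact (sleeve at about 8.57 rad, springs bottom at 9.4). The arm is clear, and nothing else on the table was touched as far as I could see.

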